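Rub down the cover strip and hold it at the stop

TASK

The cover strip on the sprung rail has to be rubbed down and then held while its adhesive grabs: pick up the wooden rub block by its rib, lay it flat and lengthwise on the rail beside the low nose and press until the rail has sunk 6 mm, half its travel, then slide it in one stroke to the tall end stop, keeping the rail about half-way down all along, never letting it up or pressing it to the bottom. Finish there, the block's end within 10 mm of the stop (touching it is fine), still gripping the block and holding the rail about 6 mm down: the program ends while holding, so do not lift or let go. Leave the other things on the bench where they are.

Things in the scene. Friction and masses are not known exactly. Their poses are not given: they have to be found in the camera images.
- rub_center (a point): Rub block, loose, wood, about 130 g: base 70 x 40 x 28 mm high with a rib on top, 60 mm long, 24 mm wide, 36 mm high, both centred and running along the block's x; 64 mm high in all, the flat sole down. This point is its centre, 32 mm above the sole; x along the block, z up. The rib is gripped across its 24 mm from above.
- jig: Pressing jig, fixed to the bench at any of many places and angles: grey base plate 260 x 84 x 14 mm; two low guide strips beside the rail reach 28 mm above the bench. Origin at the centre of its underside on the bench; x along the rail. It carries the rail.
- rail_mid (a point): Centre of the top face of the rail (the cover strip's face). The rail is a flat aluminium bar 196 mm long, 44 mm wide, with a 32 mm wide grey strip along its top, standing level on springs, its face 50 mm above the bench when up; x along the rail, y across it, z up. This point sinks with the rail. The rail sinks straight down without tilting, wherever it is pressed.
- bed (a joint): How far the rail is pressed down, in m: 0 is up, 0.012 is bottomed. Its springs hold it up with about 4 N, then add 1.2 N for each mm: about 11.5 N at 6 mm.
- stop: End stop at one end of the rail (either end): upright steel plate 16 mm thick along the rail, 52 mm wide, its top 85 mm above the bench (35 mm above the raised rail). Fixed. Origin on the bench under its middle, 106 mm from the middle of the rail, so its face is level with the rail's end; x along the rail.
- nose: Nose at the other end of the rail: the same plate but low, its top 32 mm above the bench, below the rail's face. Fixed. Origin on the bench under its middle, 106 mm from the middle of the rail.
- foam_mid (a point): Bystander: loose black foam block 70 x 50 x 42 mm with a notch along its top, standing near the rub block (either may be the nearer one to the robot). Point 21 mm above its underside.
- fitting_mid (a point): Bystander: loose aluminium U-shaped fitting 45 x 35 x 40 mm. Point 20 mm above its underside.
- driver_grip (a point): Bystander: loose screwdriver lying on the bench. Point on its handle.
There are look-alikes about, which are no part of the job. What is shaped like the part that bears rub_center but orange is not meant.

How it is judged:
By the outcome, as a careful person would: the job done as asked, in the order asked, and still so for the second after the job is handed in, while the arm keeps its last pose, push and grip.
It also fails if it takes over 51 s, if anything falls off the work surface, if the arm or the gripper's body presses on something with over 40 N, if the wrist force passes 120 N, or if a joint passes its speed limit or range.

ROBOT

A 7-joint arm with a two-finger parallel gripper is mounted at the origin on the work surface. World frame = base frame: x ahead of the robot, y to its left, z up, the work surface at z = 0. Lengths are in mm, angles in rad, forces in N, time in s.
With the tool pointing down it reaches from about 425 to 800 mm from the base axis. Payload 8.3 kg.
Tool frame: the origin (TCP) lies at the very end of the fingers, on their centre line; the grasp point (between the pads) lies 19 mm behind it; z points along the fingers, y is the direction in which the jaws open and shut (so a half turn about z gives the same grasp; the last joint's range is limited). The gripper opens to 85 mm and grips with 20 to 120 N. Pads are 22 mm wide; open, the fingers measure 114 mm over their backs; the gripper's body (76 mm by 85 mm) begins 54 mm behind the grasp point. The pads swing forward as they close: fully open they stand 13 mm farther back than shut.
Start: joints at [1.257, 0.383, 0.016, 1.37, -0.006, 1.388, -0.046], TCP at [155.151, -605.418, 231.279] pointing down, gripper open.
Joint ranges: [-2.95, 2.95], [-0.25, 2.06], [-1.52, 1.56], [0.18, 2.33], [-1.44, 4.58], [0.02, 2.06], [-3.01, 3.01]. Speed limits (rad/s): [2.39, 2.39, 3.01, 3.01, 3.14, 3.14, 3.14].

INTERFACE

Orientations are given as a rotation vector (axis times angle).
In Python, from station import env, optics, job gives the robot as it stands. The module is installed in compiled form; this text tells all that it offers.
- The arm moves only by the tool arm_command, never from a script. Its argument "steps" is one flat list of numbers, 4 for each row, row after row: the shift along the tool's x, y, z in cm, then the turn about the tool's z in rad. In form: [x, y, z, roll, x, y, z, roll, ...]. A call has 1 to 20 rows; each row is the pose to reach, as a shift and turn from the pose commanded when the call began, along the tool's axes at that moment; what a row does not reach only later rows make up. A row lasts 1/10 s, in which the tool goes at most 50 mm and 8.59 degrees, less where a joint would pass 70% of its speed; a pose out of reach is approached as far as the arm can. A call with a gripper value outside its range is refused whole. "claw" is the gripper's target within -1 to 1 (fully open at 1, half-way at 0, shut at -1), set as the call begins (left out, the last holds). The fingers move at their own pace and stop on an object; "grip_force" is the grip in N (left out, the last holds). Time passes only in rows, so rows that repeat a pose let the fingers close. It gives the time, the measured TCP pose, the force and the opening at its end, in the units of the state.
- env.state(): the state, without advancing time (a new reading comes with each control period).
- optics.read_camera(name): name is "scene" or "top" or "wrist"; returns the picture (400x640x3 uint8, blue, green, red); there is no depth.
- optics.camera_params(name): a dict with "fx", "fy", "cx", "cy" (pixels), "eye" and "attitude" of the camera in the world. Camera axes: x right, y down, z forward; pixel columns grow to the right and rows downward; lengths in mm; the calibration is good to about 2 mm. A picture is of the moment at which its call begins: read the wrist's pose just before it. camera_params takes no time and is no camera call; for the wrist camera it gives the pose at the moment of the call.
- job.finish_job(): hands the job in, once; it reports no verdict.
The state is a dict: "time": time; "qpos": joint angles; "joint_velocities": joint speeds; "joint_efforts": joint torques, N m; "tool_pos": TCP position; "tool_rot": TCP orientation; "wrist_force": force on the tool from outside, world axes, zero at the start; "wrist_torque": the same for the moment, N m; "gripper_width": finger opening in mm.
Only numpy, scipy, OpenCV 4.12 (cv2) and the standard library are available. Lean on these libraries where they do the work, as an engineer would, in place of code of your own. Each camera call takes 0.05 s, during which the arm holds its last target.

## Working session

There is one attempt and no reset: what is moved stays moved. The work goes in short steps, Python scripts to look and compute and a tool call to move; the robot and the scene stay as the last step left them, time stands still between calls to the robot, and variables do not carry over. Pictures are saved under pics/ and viewed, and the job is handed in when it is done.

Besides the shell and the picture viewer there is one more tool, called after "Request:" as a command line: name --argument value ..., lists and objects as JSON in quotes. arm_command: Moves the arm, as the interface text tells. Its arguments: {"type":"object","properties":{"steps":{"type":"array","items":{"type":"number"}},"claw":{"type":"number"},"grip_force":{"type":"number"}},"required":["steps"]}

```bash
mkdir -p pics; python3 - <<'E'
from station import env, optics, job
import cv2
s=env.state(); print(s)
for n in("scene","top","wrist"):
    p=optics.camera_params(n); print(n,p)
    cv2.imwrite(f"pics/{n}0.png",optics.read_camera(n))
E
```

```text
{'time': 0.0, 'qpos': array([ 1.25707484,  0.38428025,  0.0164204 ,  1.37118301, -0.00629164,
        1.38822396, -0.04648315]), 'joint_velocities': array([-2.06599012e-05,  1.51819430e-03, -2.97468079e-03, -9.78004267e-04,
        4.98022074e-04,  6.39840128e-04, -1.22213154e-03]), 'joint_efforts': array([-5.96577920e-04, -6.27595496e+01,  8.43909234e-01, -3.71819222e+01,
        1.65317988e-02,  1.43791863e-02, -8.75319529e-06]), 'tool_pos': array([ 154.99917045, -604.93434576,  230.23996083]), 'tool_rot': array([-3.11490892e+00, -3.92765535e-01,  5.03961371e-04]), 'wrist_force': array([-0.11179882,  0.16052786,  0.96271572]), 'wrist_torque': array([0.01979598, 0.0116492 , 0.00593885]), 'gripper_width': 85.25005611874039}
scene {'fx': 438.59161858157114, 'fy': 438.59161858157114, 'cx': 319.82051272826, 'cy': 203.15082858301804, 'eye': array([1102.97224047, -313.6609437 , 1135.3319203 ]), 'attitude': array([-2.23230416, -1.48327057,  0.38351006])}
top {'fx': 390.65216219514065, 'fy': 390.65216219514065, 'cx': 318.9359980663929, 'cy': 200.24258136369951, 'eye': array([323.44866822, -35.93386071, 884.35651527]), 'attitude': array([-1.98585235,  2.22228548, -0.26352911])}
wrist {'fx': 305.36597475126183, 'fy': 305.36597475126183, 'cx': 321.49324814172724, 'cy': 198.83085832882708, 'eye': array([ 221.81643196, -586.91703629,  372.41961321]), 'attitude': array([ 2.30300115, -1.78703012, -0.24928337])}
```

View pics/scene0.png

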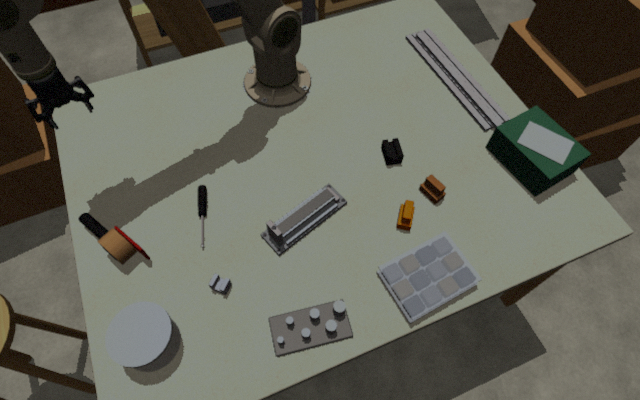

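View pics/top0.png

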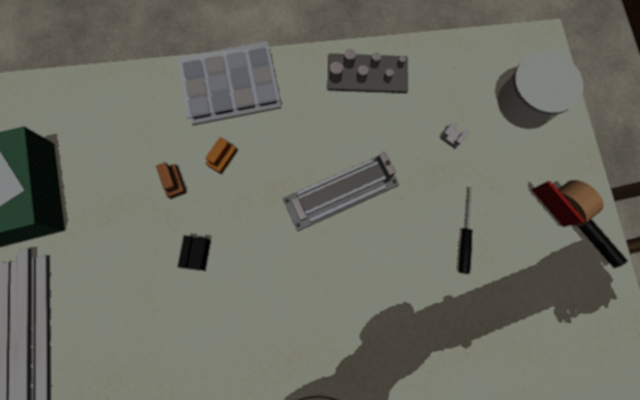

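View pics/wrist0.png

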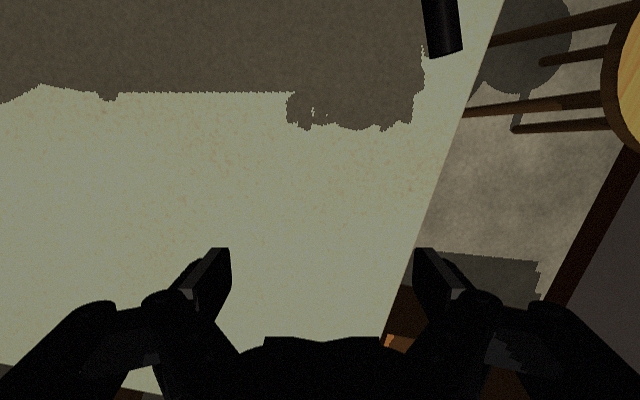

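Two rib-block shapes are visible in the top view. The brown one at (171,180) looks like wood, and the one at (221,155) looks orange, so it would be the look-alike. I'll check with enlarged crops.

```bash
python3 - <<'E'
import cv2,numpy as np
t=cv2.imread("pics/top0.png");s=cv2.imread("pics/scene0.png")
a=cv2.resize(t[130:210,145:250],None,fx=5,fy=5,interpolation=2)
b=cv2.resize(s[165:240,380:460],None,fx=4,fy=4,interpolation=2)
c=np.zeros((400,800,3),np.uint8);c[:,:525]=a[:400];c[:300,530:800]=b[:,:270]
cv2.imwrite("pics/crop1.png",c)
cv2.imwrite("pics/crop2.png",cv2.resize(t[140:240,270:410],None,fx=5.5,fy=5.5,interpolation=2))
cv2.imwrite("pics/crop3.png",cv2.resize(s[180:260,255:355],None,fx=7,fy=7,interpolation=2))
E
```

```text
(no output)
```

View pics/crop1.png

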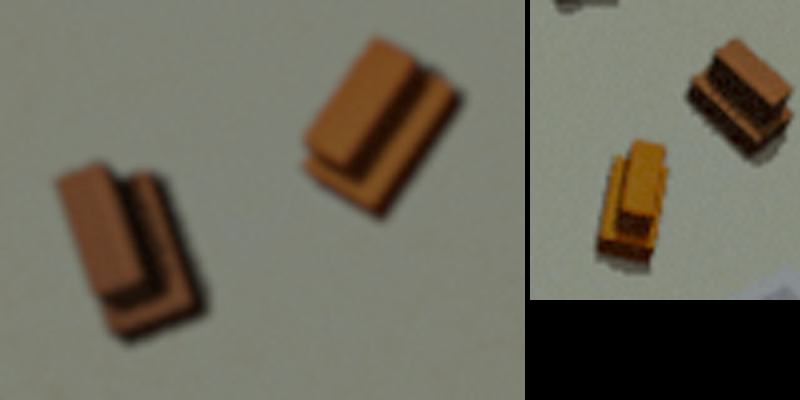

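View pics/crop2.png

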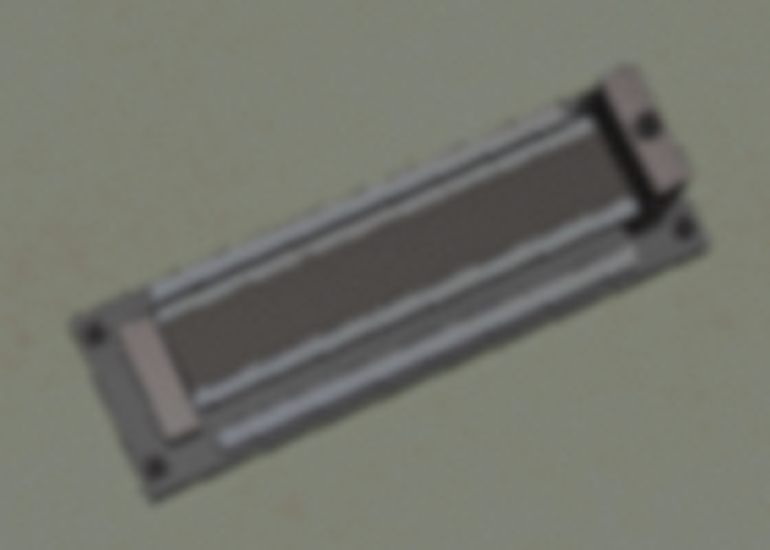

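View pics/crop3.png

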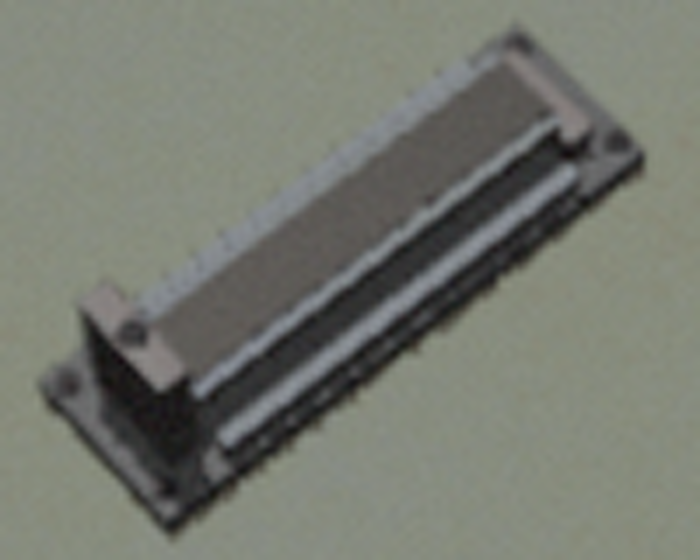

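The crops confirm it: the brown wooden block at top (171,180) is the rub block. The clearly orange one at (221,155) is the decoy. The stop is the tall plate at the right end of the jig in the top view (about (388,163)), and the nose is at the left end (about (299,208)).

```bash
cat > h.py <<'E'
import numpy as np,cv2
from scipy.spatial.transform import Rotation as R
def ray(p,uv,z):
    uv=np.atleast_2d(uv).astype(float)
    d=np.c_[(uv[:,0]-p['cx'])/p['fx'],(uv[:,1]-p['cy'])/p['fy'],np.ones(len(uv))]
    d=R.from_rotvec(p['attitude']).apply(d)
    return p['eye']+d*((z-p['eye'][2])/d[:,2])[:,None]
E
python3 - <<'E'
from h import *
from station import optics
pt=optics.camera_params("top");ps=optics.camera_params("scene")
f=lambda l,s,o:(np.array(l)+.5)/s-.5+np.array(o)
def rep(n,P):
    print(n,P.mean(0).round(1),[ (np.linalg.norm(b-a).round(1),np.degrees(np.arctan2(*(b-a)[1::-1])).round(1)) for a,b in zip(P,np.roll(P,-1,0))])
rep("rib top",ray(pt,f([(57,182),(100,163),(147,285),(107,303)],5,(145,130)),64))
rep("rib scene",ray(ps,f([(736-530,38),(790-530,90),(775-530,110),(715-530,58)],4,(380,165)),64))
rep("strip",ray(pt,f([(157,325),(590,132),(632,205),(197,392)],5.5,(270,140)),50))
rep("strip sc",ray(ps,f([(505,58),(552,118),(195,380),(145,315)],7,(255,180)),50))
rep("base",ray(pt,f([(75,322),(600,75),(706,245),(152,498)],5.5,(270,140)),14))
rep("stoptop",ray(pt,f([(600,75),(635,65),(690,180),(655,192)],5.5,(270,140)),85))
rep("nosetop",ray(pt,f([(123,325),(152,318),(197,430),(170,437)],5.5,(270,140)),32))
rep("stop sc",ray(ps,f([(80,298),(103,283),(187,372),(160,390)],7,(255,180)),85))
rep("nose sc",ray(ps,f([(505,55),(520,50),(588,125),(570,138)],7,(255,180)),32))
E
```

```text
rib top [605.9 265.6  64. ] [(np.float64(20.1), np.float64(-70.5)), (np.float64(61.2), np.float64(-161.9)), (np.float64(18.5), np.float64(109.5)), (np.float64(61.1), np.float64(19.6))]
rib scene [611.7 266.5  64. ] [(np.float64(55.6), np.float64(13.9)), (np.float64(21.4), np.float64(-60.8)), (np.float64(57.9), np.float64(-162.3)), (np.float64(24.7), np.float64(112.1))]
strip [ 541.7 -115.9   50. ] [(np.float64(193.6), np.float64(-71.7)), (np.float64(34.9), np.float64(-159.2)), (np.float64(191.9), np.float64(107.4)), (np.float64(31.7), np.float64(24.2))]
strip sc [ 542.  -112.7   50. ] [(np.float64(34.6), np.float64(10.6)), (np.float64(185.2), np.float64(-72.7)), (np.float64(35.3), np.float64(-166.5)), (np.float64(186.9), np.float64(107.0))]
base [ 542.9 -114.2   14. ] [(np.float64(248.0), np.float64(-70.3)), (np.float64(86.4), np.float64(-157.4)), (np.float64(255.4), np.float64(108.5)), (np.float64(81.0), np.float64(17.6))]
stoptop [ 575.9 -216.1   85. ] [(np.float64(14.6), np.float64(-79.7)), (np.float64(51.2), np.float64(-164.0)), (np.float64(14.7), np.float64(103.0)), (np.float64(51.9), np.float64(15.8))]
nosetop [509.2 -16.4  32. ] [(np.float64(12.1), np.float64(-82.4)), (np.float64(50.1), np.float64(-164.5)), (np.float64(11.2), np.float64(98.4)), (np.float64(50.4), np.float64(16.5))]
stop sc [ 576.4 -216.7   85. ] [(np.float64(10.7), np.float64(104.7)), (np.float64(50.8), np.float64(19.0)), (np.float64(12.4), np.float64(-75.4)), (np.float64(50.7), np.float64(-163.0))]
nose sc [509.3 -13.1  32. ] [(np.float64(6.8), np.float64(88.6)), (np.float64(46.1), np.float64(14.5)), (np.float64(9.9), np.float64(-73.3)), (np.float64(48.4), np.float64(-169.4))]
```

```bash
cat >> h.py <<'E'
def plan(s,targets):
    """targets: (x,y,z,yaw_of_tool_y_deg) -> tool-frame cm/rad offsets from measured pose"""
    Rm=R.from_rotvec(s['tool_rot']); M=Rm.as_matrix()
    y0=np.degrees(np.arctan2(M[1,1],M[0,1]))
    for t in targets:
        d=Rm.inv().apply(np.array(t[:3])-s['tool_pos'])/10
        dy=-((t[3]-y0+180)%360-180)
        print(np.r_[d,np.radians(dy)].round(3), 'turn deg',round(dy,1))
    print('yaw of tool x,y:',np.degrees(np.arctan2(M[1,0],M[0,0])).round(2),y0.round(2),'z',M[:,2].round(4))
E
python3 - <<'E'
from h import *
from station import env
s=env.state()
plan(s,[(520,-420,230,109),(640,-80,230,109),(607,266,230,109),(607,266,230,-71)])
E
```

```text
[39.946 -8.868  0.063  3.061] turn deg 175.4
[ 60.01  -38.825   0.107   3.061] turn deg 175.4
[ 65.402 -73.162   0.159   3.061] turn deg 175.4
[ 65.402 -73.162   0.159  -0.081] turn deg -4.6
yaw of tool x,y: 14.37 -75.63 z [-4.0e-04  1.5e-03 -1.0e+00]
```

Request:
arm_command --steps '[2,-0.4,0,0,6,-1.3,0,0,10.5,-2.3,0,0,15,-3.3,0,0,19.5,-4.3,0,0,24,-5.3,0,0,28.5,-6.3,0,0,33,-7.3,0,0,37,-9,0,0,41,-11.5,0,0,44,-15,0,0,47,-18.5,0,0,50,-22,0,0,53,-25.5,0,0,55.5,-29.5,0,0,58,-33.5,0,0,59.5,-37.5,0,0,60,-41.5,0,0,60,-45.5,0,-0.02,60,-49,0,-0.04]' --claw 1

```text
time: 2.15
tool_pos: [614.0, 20.8, 230.9]
tool_rot: [-3.107, -0.459, 0.001]
wrist_force: [0.7, 0.5, -0.1]
gripper_width: 85.2
```

Request:
arm_command --steps '[0,-4,0,-0.02,0,-8,0,-0.04,0,-12,0,-0.04,0,-16,0,-0.04,0,-20,0,-0.04,0,-22.5,0,-0.04,0.4,-24,0,-0.04,0.4,-24,0,-0.04,0.4,-24,0,-0.04,0.4,-24,0,-0.04]'

```text
time: 3.15
tool_pos: [550.8, 246.9, 231.1]
tool_rot: [3.099, 0.512, -0.0]
wrist_force: [-0.6, -0.9, 0.2]
gripper_width: 85.1
```

```bash
python3 - <<'E'
from h import *
from station import env,optics
s=env.state();p=optics.camera_params("wrist");im=optics.read_camera("wrist")
cv2.imwrite("pics/w1.png",im)
print(s['time'],s['qpos'].round(3),s['tool_pos'],p['eye'],p['attitude'])
np.savez("w1.npz",eye=p['eye'],attitude=p['attitude'])
E
```

```text
3.15 [-0.156  0.371 -0.429  1.416  0.155  1.388 -1.83 ] [550.83923852 246.86257626 231.0999714 ] [616.04644478 270.37488214 373.1182884 ] [ 2.36390823 -1.69381771 -0.23336465]
```

View pics/w1.png

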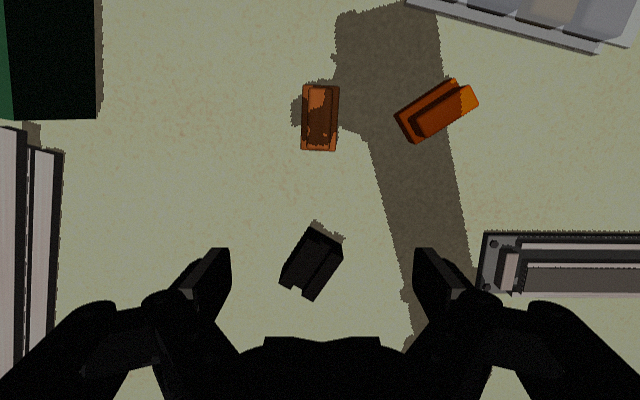

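The wrist view shows the wooden block at (320,118), the foam at (311,262), and the orange decoy at (436,110). I'll enlarge the block and measure its rib.

```bash
python3 - <<'E'
import cv2
t=cv2.imread("pics/w1.png")
c=cv2.resize(t[75:160,285:355],None,fx=7,fy=7,interpolation=2)
cv2.imwrite("pics/crop4.png",cv2.convertScaleAbs(c,alpha=1.6))
E
```

```text
(no output)
```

View pics/crop4.png

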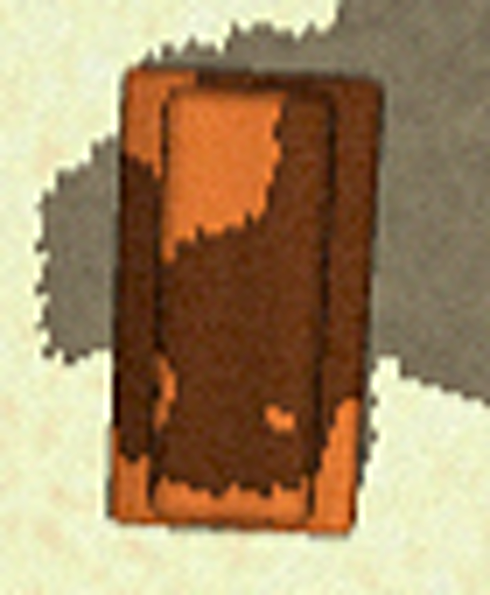

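```bash
python3 - <<'E'
from h import *
from station import optics,env
p=optics.camera_params("wrist")
f=lambda l,s,o:(np.array(l)+.5)/s-.5+np.array(o)
def rep(n,P):
    print(n,P.mean(0).round(1),[ (np.linalg.norm(b-a).round(1),np.degrees(np.arctan2(*(b-a)[1::-1])).round(1)) for a,b in zip(P,np.roll(P,-1,0))])
rep("rib",ray(p,f([(165,88),(330,95),(310,522),(152,515)],7,(285,75)),64))
rep("base",ray(p,f([(127,70),(382,75),(355,530),(112,522)],7,(285,75)),28))
rep("foam",ray(p,[(313,226),(343,243),(312,298),(280,282)],42))
plan(env.state(),[(608,266,230,-73),(608,266,48,-73)])
E
```

```text
rib [609.5 270.9  64. ] [(np.float64(22.5), np.float64(-73.5)), (np.float64(57.9), np.float64(-163.6)), (np.float64(22.7), np.float64(106.2)), (np.float64(57.8), np.float64(16.2))]
base [609.7 270.5  28. ] [(np.float64(38.7), np.float64(-72.3)), (np.float64(68.8), np.float64(-164.0)), (np.float64(39.0), np.float64(106.9)), (np.float64(68.2), np.float64(15.8))]
foam [448.  225.5  42. ] [(np.float64(41.1), np.float64(-102.5)), (np.float64(82.7), np.float64(172.1)), (np.float64(44.8), np.float64(78.8)), (np.float64(83.5), np.float64(-10.5))]
[6.034 0.043 0.114 0.031] turn deg 1.8
[ 6.038  0.028 18.314  0.031] turn deg 1.8
yaw of tool x,y: 18.77 -71.23 z [ 1.e-04 -9.e-04 -1.e+00]
```

Request:
arm_command --steps '[2,-0.1,1,0.02,5,-0.2,4,0.04,6.2,-0.3,7,0.043,6.2,-0.3,8,0.043,6.2,-0.3,8,0.043,6.2,-0.3,8,0.043,6.2,-0.3,8,0.043]'

```text
time: 3.9
tool_pos: [608.0, 272.3, 153.8]
tool_rot: [-3.108, -0.45, -0.005]
wrist_force: [0.7, 0.5, -0.2]
gripper_width: 85.0
```

```bash
python3 - <<'E'
from h import *
from station import env,optics
s=env.state();p=optics.camera_params("wrist");im=optics.read_camera("wrist")
c=cv2.resize(im[100:330,220:430],None,fx=2.6,fy=2.6,interpolation=2)
cv2.imwrite("pics/w2.png",cv2.convertScaleAbs(c,alpha=1.5))
print(s['time'],s['tool_pos']);plan(s,[(609,270,32,-73.7)])
E
```

```text
3.9 [607.9578675  272.34749558 153.82344026]
[-7.0000e-03  2.5900e-01  1.2182e+01  3.0000e-03] turn deg 0.2
yaw of tool x,y: 16.48 -73.52 z [ 0.0031  0.0013 -1.    ]
```

View pics/w2.png

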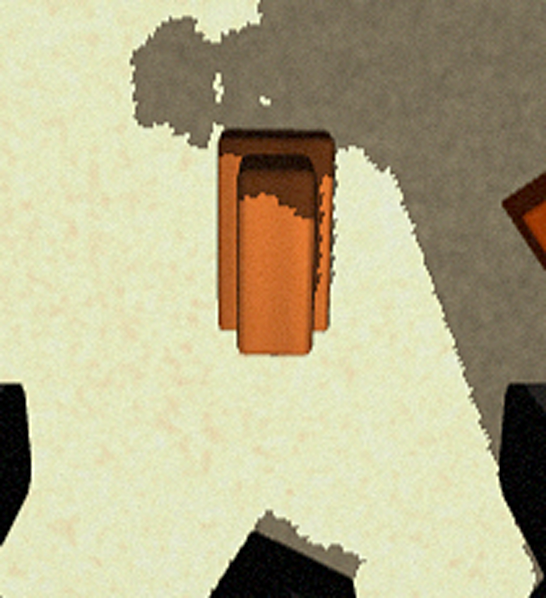

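```bash
python3 - <<'E'
from h import *
from station import optics,env
p=optics.camera_params("wrist")
f=lambda l,s,o:(np.array(l)+.5)/s-.5+np.array(o)
def rep(n,P):
    print(n,P.mean(0).round(1),[ (np.linalg.norm(b-a).round(1),np.degrees(np.arctan2(*(b-a)[1::-1])).round(1)) for a,b in zip(P,np.roll(P,-1,0))])
P=ray(p,f([(239,158),(314,158),(312,353),(238,353)],2.6,(220,100)),64);rep("rib",P)
rep("base",ray(p,f([(219,133),(335,133),(329,329),(219,329)],2.6,(220,100)),28))
c=P.mean(0)
plan(env.state(),[(*c[:2],32,-74)])
E
```

```text
rib [612.2 271.4  64. ] [(np.float64(22.0), np.float64(-73.5)), (np.float64(61.4), np.float64(-163.2)), (np.float64(23.2), np.float64(106.5)), (np.float64(61.4), np.float64(15.7))]
base [611.1 270.7  28. ] [(np.float64(38.9), np.float64(-73.5)), (np.float64(70.1), np.float64(-163.9)), (np.float64(39.5), np.float64(106.5)), (np.float64(70.1), np.float64(15.6))]
[3.3900e-01 2.2100e-01 1.2173e+01 9.0000e-03] turn deg 0.5
yaw of tool x,y: 16.49 -73.51 z [ 0.0031  0.0013 -1.    ]
```

Request:
arm_command --steps '[0.2,0.1,2,0,0.3,0.1,5,0,0.3,0.1,8,0,0.3,0.1,10,0,0.3,0.1,10,0,0.3,0.1,10,0,0.3,0.1,10,0,0.3,0.1,10,0]'

```text
time: 4.75
tool_pos: [611.6, 272.7, 53.5]
tool_rot: [-3.108, -0.45, -0.005]
wrist_force: [1.0, 1.0, 0.4]
gripper_width: 85.6
```

```bash
python3 - <<'E'
from h import *
from station import env
s=env.state();print(s['tool_pos'],s['wrist_force']);plan(s,[(611,270.7,32.5,-74)])
E
```

```text
[611.61908709 272.68079836  53.48336022] [1.00258207 1.04946568 0.43886196]
[-0.122  0.173  2.098  0.009] turn deg 0.5
yaw of tool x,y: 16.49 -73.51 z [ 0.003   0.0013 -1.    ]
```

Request:
arm_command --steps '[0,0.1,0.8,0.005,-0.1,0.17,1.6,0.009,-0.1,0.17,2.0,0.009,-0.1,0.17,2.0,0.009,-0.1,0.17,2.0,0.009]'

```text
time: 5.25
tool_pos: [609.9, 270.2, 31.1]
tool_rot: [-3.111, -0.437, 0.001]
wrist_force: [-0.3, 0.2, -0.7]
gripper_width: 85.6
```

Request:
arm_command --steps '[0,0,0,0,0,0,0,0,0,0,0,0,0,0,0,0,0,0,0,0,0,0,0,0,0,0,0,0,0,0,0,0,0,0,0,0,0,0,0,0]' --claw -1 --grip_force 80

```text
time: 6.25
tool_pos: [610.3, 270.2, 31.6]
tool_rot: [-3.111, -0.436, -0.001]
wrist_force: [0.0, -0.5, 3.3]
gripper_width: 22.8
```

```bash
python3 - <<'E'
from h import *
from station import env,optics
s=env.state();print(s['tool_pos'],s['wrist_force'],s['wrist_torque'],s['gripper_width'],s['qpos'].round(2))
plan(s,[(600,250,160,-74),(*(np.array([542,-115])-50*np.array([.314,-.949])),130,18.3)])
cv2.imwrite("pics/w3.png",optics.read_camera("wrist"))
E
```

```text
[610.28535168 270.22104354  31.61503921] [ 0.00678053 -0.5220068   3.31567142] [-0.03122831  0.07758921 -0.01600746] 22.75623522979108 [-0.21  0.66 -0.37  1.45  0.26  1.08 -1.93]
[-1.5390e+00  1.6600e+00 -1.2839e+01 -1.0000e-03] turn deg -0.0
[-17.364  30.162  -9.848  -1.611] turn deg -92.3
yaw of tool x,y: 15.97 -74.03 z [ 4.e-04  2.e-04 -1.e+00]
```

View pics/w3.png

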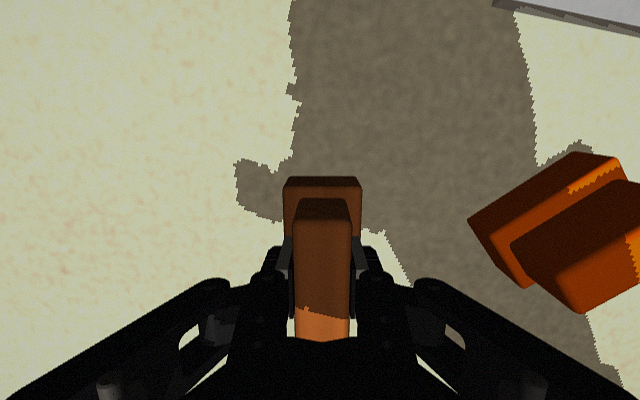

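Gripped at 22.8 mm. The TCP is 31.6 mm above the sole. Next I'll lift and move to a point where the wrist camera looks straight down on the jig.

Request:
arm_command --steps '[0,0,-0.5,0,0,0,-1.5,0,0,0,-3.5,0,0,0,-6.5,0,0,0,-10,0,-1,1.4,-13,0,-3,4.2,-15,0,-5.5,7.7,-16,0,-8,11.2,-16,0,-10.5,14.7,-16,0,-13,18.2,-16,0,-15.5,21.7,-16,0,-18,25.2,-16,0,-20,28,-16,0,-21.5,30,-16,0,-22.5,31.5,-16,0,-22.5,31.5,-16,0,-22.5,31.5,-16,0,-22.5,31.5,-16,0,-22.5,31.5,-16,0]'

```text
time: 8.3
tool_pos: [480.8, -93.3, 191.4]
tool_rot: [-3.11, -0.44, -0.0]
wrist_force: [-0.7, 0.9, -1.5]
gripper_width: 22.6
```

```bash
python3 - <<'E'
from h import *
from station import env,optics
s=env.state();p=optics.camera_params("wrist");im=optics.read_camera("wrist")
print(s['tool_pos'],s['wrist_force'],s['wrist_torque'],s['gripper_width'],s['qpos'].round(2))
plan(s,[(523,-58,100,18.3)])
cv2.imwrite("pics/w4.png",cv2.convertScaleAbs(im,alpha=1.5))
E
```

```text
[480.83224219 -93.25456759 191.39819095] [-0.73434071  0.92611171 -1.53733648] [-0.01898291 -0.00291606  0.01684422] 22.58948259961254 [ 0.36  0.13 -0.26  1.78  0.03  1.23 -1.19]
[ 5.027 -2.215  9.142 -1.609] turn deg -92.2
yaw of tool x,y: 16.1 -73.9 z [ 2.e-04  4.e-04 -1.e+00]
```

View pics/w4.png

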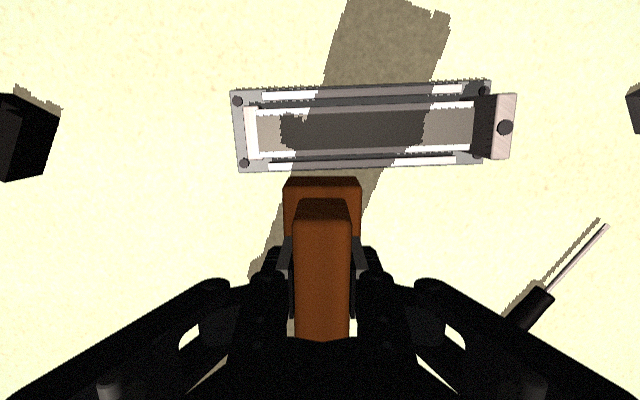

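The block is held (rib at (322,270)). The jig is fully in view, with the nose at (251,132) and the stop at (505,127).

```bash
python3 - <<'E'
import cv2
t=cv2.imread("pics/w4.png")
cv2.imwrite("pics/crop5.png",cv2.resize(t[70:182,222:382],None,fx=5,fy=5,interpolation=2))
cv2.imwrite("pics/crop6.png",cv2.resize(t[70:182,372:532],None,fx=5,fy=5,interpolation=2))
E
```

```text
(no output)
```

View pics/crop5.png

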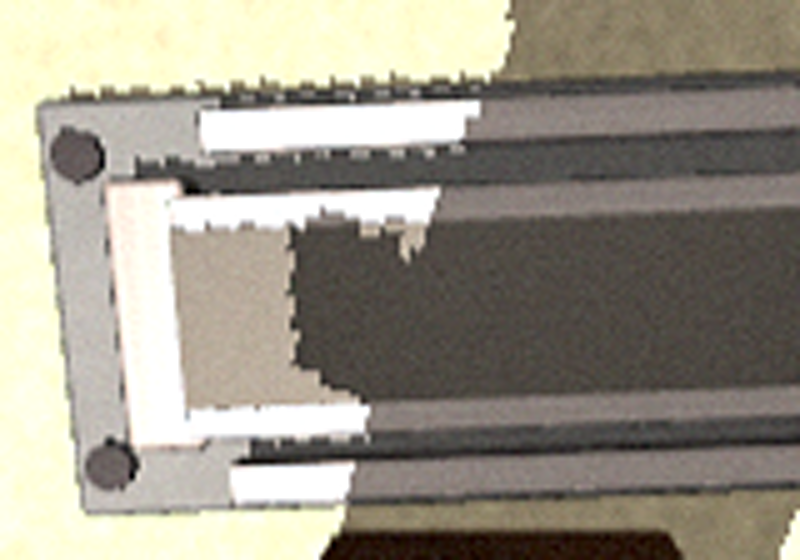

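View pics/crop6.png

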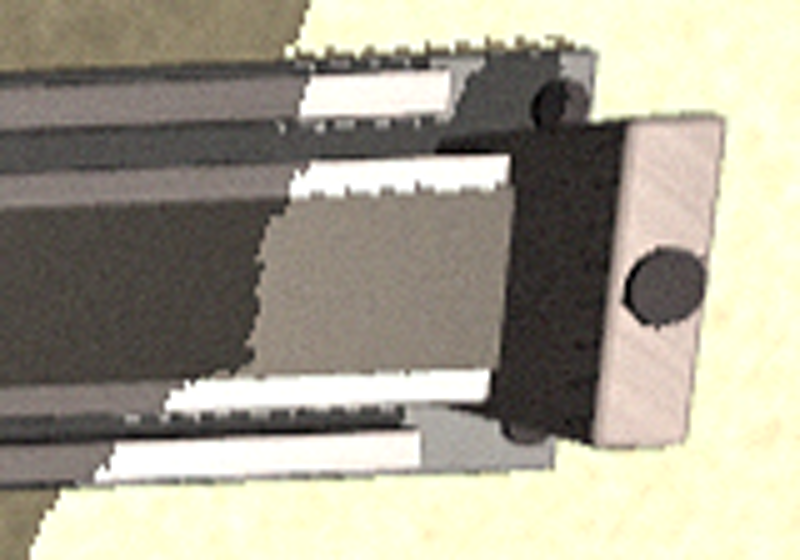

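```bash
python3 - <<'E'
from h import *
from station import optics,env
p=optics.camera_params("wrist")
f=lambda l,o:(np.array(l)+.5)/5-.5+np.array(o)
A=(222,70);B=(372,70)
def rep(n,P):
    print(n,P.mean(0).round(1),[ (np.linalg.norm(b-a).round(1),np.degrees(np.arctan2(*(b-a)[1::-1])).round(1)) for a,b in zip(P,np.roll(P,-1,0))]);return P.mean(0)
rl=rep("rail",ray(p,np.r_[f([(170,198)],A),f([(511,155),(490,402)],B),f([(188,437)],A)],50))
st=rep("stop",ray(p,f([(630,122),(724,117),(690,442),(595,445)],B),85))
face=ray(p,f([(630,122),(595,445)],B),85).mean(0)
rep("holes",ray(p,np.r_[f([(77,155)],A),f([(560,105)],B),f([(525,425)],B),f([(111,465)],A)],14))
no=rep("nose",ray(p,f([(108,185),(180,183),(205,442),(133,446)],A),32))
d=st-no;print("nose->stop",np.degrees(np.arctan2(d[1],d[0])),np.linalg.norm(d[:2]),"mid",(st+no)/2,'face',face, 'face along', np.linalg.norm((face-rl)[:2]))
E
```

```text
rail [ 543.4 -114.4   50. ] [(np.float64(193.5), np.float64(-71.8)), (np.float64(43.5), np.float64(-161.3)), (np.float64(194.6), np.float64(108.0)), (np.float64(42.6), np.float64(17.2))]
stop [ 576.5 -214.6   85. ] [(np.float64(14.4), np.float64(-71.0)), (np.float64(50.2), np.float64(-160.3)), (np.float64(15.4), np.float64(107.9)), (np.float64(49.9), np.float64(18.5))]
holes [ 543.3 -114.7   14. ] [(np.float64(244.5), np.float64(-71.7)), (np.float64(63.1), np.float64(-162.3)), (np.float64(243.8), np.float64(108.1)), (np.float64(62.2), np.float64(18.4))]
nose [510.4 -14.6  32. ] [(np.float64(13.6), np.float64(-72.4)), (np.float64(49.0), np.float64(-161.4)), (np.float64(14.3), np.float64(109.3)), (np.float64(49.5), np.float64(17.8))]
nose->stop -71.71112592458485 210.6118996334733 mid [ 543.49446046 -114.6254017    58.5       ] face [ 574.18715627 -207.54926339   85.        ] face along 98.13415438957298
```

Request:
arm_command --steps '[0.2,-0.1,0,-0.08,0.6,-0.2,0,-0.22,1,-0.4,0,-0.36,1.5,-0.6,0,-0.5,2,-0.8,0,-0.64,2.5,-1,0,-0.78,3,-1.2,0,-0.92,3.5,-1.4,0,-1.06,4,-1.6,0,-1.2,4.5,-1.8,0.5,-1.34,5,-2,1.5,-1.48,5.2,-2,3,-1.57,5.2,-2,5,-1.608,5.2,-2,7,-1.608,5.2,-2,8,-1.608,5.2,-2,8,-1.608,5.2,-2,8,-1.608,5.2,-2,8,-1.608]'

```text
time: 10.15
tool_pos: [525.8, -60.9, 112.5]
tool_rot: [1.843, 2.542, 0.001]
wrist_force: [0.2, 0.4, -1.5]
gripper_width: 23.2
```

```bash
cat > st.py <<'E'
from h import *
from station import env
s=env.state();u=np.array([.3131,-.9497]);w=np.array([.9497,.3131])
d=s['tool_pos'][:2]-[543.3,-114.6]
print('t',s['time'],'pos',s['tool_pos'].round(2),'s,across',(d@u).round(2),(d@w).round(2),'F',s['wrist_force'].round(1),'T',s['wrist_torque'].round(2),s['gripper_width'].round(1),'q',s['qpos'].round(2))
plan(s,[(525.1,-59.5,81.6,18.25),(525.1,-59.5,75.6,18.25),(543.3+61*u[0],-114.6+61*u[1],75.6,18.25)])
E
python3 - <<'E'
import st
from station import optics
import cv2
cv2.imwrite("pics/w5.png",optics.read_camera("wrist"));cv2.imwrite("pics/t5.png",optics.read_camera("top")[100:280,230:470])
s5=cv2.resize(optics.read_camera("scene")[140:290,220:400],None,fx=4,fy=4,interpolation=2);cv2.imwrite("pics/s5.png",s5)
E
```

```text
Traceback (most recent call last):
  File "st.py", line 5, in <module>
    print('t',s['time'],'pos',s['tool_pos'].round(2),'s,across',(d@u).round(2),(d@w).round(2),'F',s['wrist_force'].round(1),'T',s['wrist_torque'].round(2),s['gripper_width'].round(1),'q',s['qpos'].round(2))
                                                                                                                                                           ^^^^^^^^^^^^^^^^^^^^^^^^
AttributeError: 'float' object has no attribute 'round'
```

```bash
sed -i "s/s\['gripper_width'\].round(1)/round(s['gripper_width'],1)/" st.py
python3 - <<'E'
import st
from station import optics
import cv2
cv2.imwrite("pics/w5.png",optics.read_camera("wrist"))
s5=cv2.resize(optics.read_camera("scene")[140:290,220:400],None,fx=4,fy=4,interpolation=2);cv2.imwrite("pics/s5.png",s5)
E
```

```text
t 10.15 pos [525.81 -60.93 112.5 ] s,across -56.44 0.2 F [ 0.2  0.4 -1.5] T [-0.03  0.01  0.04] 23.2 q [ 0.41  0.3  -0.42  1.78  0.14  1.09  0.26]
[ 1.61e-01 -2.90e-02  3.09e+00 -2.00e-03] turn deg -0.1
[ 1.61e-01 -3.00e-02  3.69e+00 -2.00e-03] turn deg -0.1
[-1.1741e+01  1.0000e-03  3.6990e+00 -2.0000e-03] turn deg -0.1
yaw of tool x,y: 108.12 18.12 z [ 1.9e-03 -2.0e-04 -1.0e+00]
```

View pics/s5.png

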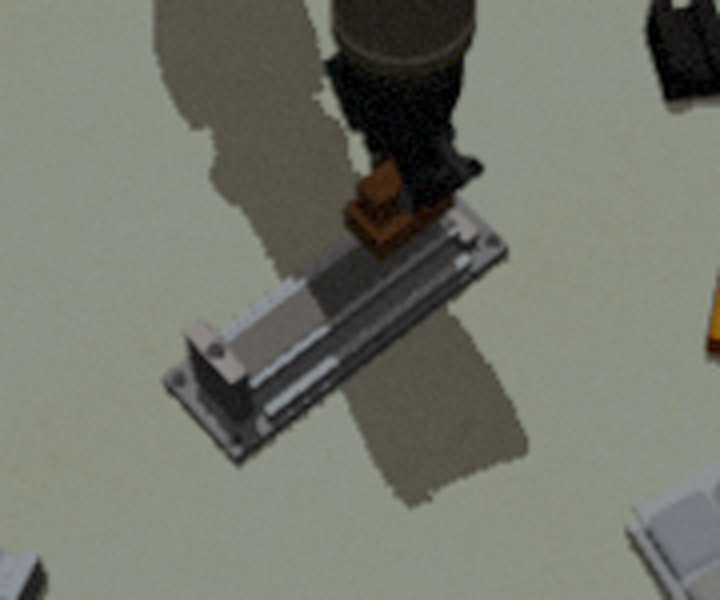

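View pics/w5.png

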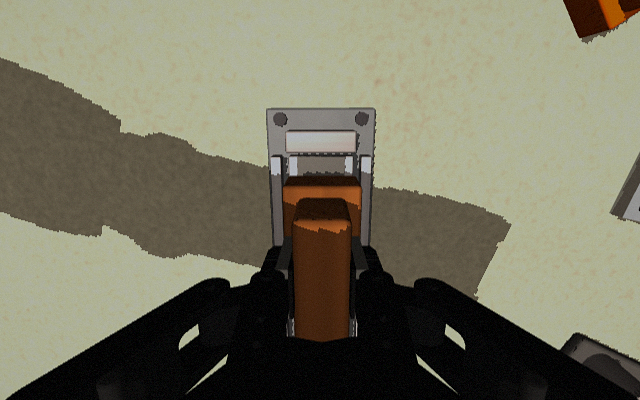

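The block is centred over the rail and aligned with it. The nose strip is in front at (321,141). I'll lower it to just above the face, then press in small steps.

Request:
arm_command --steps '[0.1,0,0.6,0,0.1,0,1.4,0,0.1,0,2.1,0,0.1,0,2.6,0,0.1,0,2.6,0,0.1,0,2.6,0,0.1,0,2.6,0]'

```text
time: 10.95
tool_pos: [524.9, -60.1, 85.6]
tool_rot: [1.844, 2.543, 0.001]
wrist_force: [-0.8, 0.6, -1.0]
gripper_width: 22.9
```

```bash
python3 st.py
```

```text
t 10.95 pos [524.92 -60.06  85.58] s,across -57.55 -0.38 F [-0.8  0.6 -1. ] T [-0.    0.02 -0.02] 22.9 q [ 0.4   0.33 -0.42  1.81  0.15  1.03  0.24]
[ 0.048  0.035  0.398 -0.002] turn deg -0.1
[ 0.048  0.034  0.998 -0.002] turn deg -0.1
[-1.1855e+01  6.7000e-02  9.9900e-01 -2.0000e-03] turn deg -0.1
yaw of tool x,y: 108.11 18.11 z [ 5.e-04  1.e-04 -1.e+00]
```

Request:
arm_command --steps '[0,0,0.15,0,0,0,0.3,0,0,0,0.4,0,0,0,0.5,0,0,0,0.6,0,0,0,0.6,0,0,0,0.6,0]'

```text
time: 11.65
tool_pos: [524.8, -60.1, 79.6]
tool_rot: [1.844, 2.543, 0.0]
wrist_force: [-2.3, -1.3, 5.6]
gripper_width: 22.8
```

```bash
python3 st.py
```

```text
t 11.65 pos [524.75 -60.06  79.63] s,across -57.6 -0.54 F [-2.3 -1.3  5.6] T [-0.06  0.63 -0.04] 22.8 q [ 0.4   0.34 -0.41  1.81  0.16  1.02  0.24]
[ 0.042  0.05  -0.197 -0.002] turn deg -0.1
[ 0.042  0.05   0.403 -0.002] turn deg -0.1
[-1.186e+01  8.200e-02  4.050e-01 -2.000e-03] turn deg -0.1
yaw of tool x,y: 108.11 18.11 z [ 3.e-04 -1.e-04 -1.e+00]
```

Request:
arm_command --steps '[0,0.02,0.1,0,0,0.04,0.2,0,0,0.04,0.3,0,0,0.04,0.38,0,0,0.04,0.38,0,0,0.04,0.38,0,0,0.04,0.38,0]'

```text
time: 12.35
tool_pos: [524.8, -60.0, 76.1]
tool_rot: [-1.844, -2.543, 0.001]
wrist_force: [-5.3, 0.6, 9.5]
gripper_width: 22.7
```

```bash
python3 st.py
```

```text
t 12.35 pos [524.82 -60.05  76.07] s,across -57.6 -0.47 F [-5.3  0.6  9.5] T [-0.11  1.35  0.02] 22.7 q [ 0.4   0.34 -0.41  1.82  0.16  1.02  0.24]
[ 0.043  0.043 -0.553 -0.003] turn deg -0.1
[ 0.043  0.043  0.047 -0.003] turn deg -0.1
[-1.1859e+01  7.6000e-02  5.0000e-02 -3.0000e-03] turn deg -0.1
yaw of tool x,y: 108.1 18.1 z [-3.e-04 -3.e-04 -1.e+00]
```

Request:
arm_command --steps '[-0.1,0,0.02,0,-0.3,0,0.03,0,-0.6,0,0.03,0,-1,0,0.03,0,-1.5,0,0.03,0,-2,0.01,0.03,0]'

```text
time: 12.95
tool_pos: [532.5, -76.5, 76.3]
tool_rot: [1.841, 2.545, 0.005]
wrist_force: [-1.7, 6.4, 10.1]
gripper_width: 23.1
```

Request:
arm_command --steps '[-0.5,0,0,0,-1,0,0,0,-1.5,0,0.01,0,-2,0.01,0.01,0,-2.5,0.01,0.01,0,-3,0.02,0.01,0]'

```text
time: 13.55
tool_pos: [542.2, -105.0, 76.3]
tool_rot: [1.841, 2.545, 0.005]
wrist_force: [-0.4, 7.6, 9.4]
gripper_width: 22.8
```

```bash
python3 st.py
```

```text
t 13.55 pos [ 542.17 -105.01   76.26] s,across -9.46 1.93 F [-0.4  7.6  9.4] T [ 1.45  0.5  -0.12] 22.8 q [ 0.45  0.39 -0.39  1.76  0.16  1.03  0.32]
[ 4.858 -0.195 -0.528 -0.   ] turn deg -0.0
[ 4.857 -0.197  0.072 -0.   ] turn deg -0.0
[-7.046 -0.192  0.056 -0.   ] turn deg -0.0
yaw of tool x,y: 108.24 18.23 z [ 0.0024  0.0023 -1.    ]
```

Request:
arm_command --steps '[-0.5,-0.03,0.02,0,-1,-0.06,0.03,0,-1.5,-0.09,0.04,0,-2,-0.12,0.04,0,-2.5,-0.15,0.04,0,-3,-0.17,0.04,0]'

```text
time: 14.15
tool_pos: [550.0, -133.9, 75.9]
tool_rot: [1.841, 2.545, 0.005]
wrist_force: [-1.4, 7.4, 10.2]
gripper_width: 23.2
```

```bash
python3 st.py
```

```text
t 14.15 pos [ 550.02 -133.88   75.95] s,across 20.42 0.35 F [-1.4  7.4 10.2] T [ 1.49  0.39 -0.09] 23.2 q [ 0.48  0.41 -0.38  1.72  0.17  1.04  0.37]
[ 7.845 -0.036 -0.554 -0.   ] turn deg -0.0
[ 7.844 -0.038  0.046 -0.   ] turn deg -0.0
[-4.058 -0.035  0.029 -0.   ] turn deg -0.0
yaw of tool x,y: 108.25 18.25 z [ 0.0026  0.0024 -1.    ]
```

Request:
arm_command --steps '[-0.5,-0.01,0,0,-1,-0.02,0.01,0,-1.5,-0.03,0.01,0,-1.9,-0.03,0.01,0,-2.3,-0.03,0.01,0,-2.7,-0.03,0.01,0]'

```text
time: 14.75
tool_pos: [558.1, -159.6, 75.8]
tool_rot: [1.841, 2.545, 0.005]
wrist_force: [-2.4, 6.4, 9.3]
gripper_width: 22.9
```

```bash
python3 st.py; python3 - <<'E'
from station import optics
import cv2
cv2.imwrite("pics/s6.png",cv2.resize(optics.read_camera("scene")[160:270,230:360],None,fx=5,fy=5,interpolation=2))
cv2.imwrite("pics/t6.png",cv2.resize(optics.read_camera("top")[130:250,280:420],None,fx=5,fy=5,interpolation=2))
E
```

```text
t 14.75 pos [ 558.09 -159.58   75.81] s,across 47.35 -0.03 F [-2.4  6.4  9.3] T [ 1.55  0.48 -0.11] 22.9 q [ 0.51  0.44 -0.36  1.68  0.17  1.05  0.41]
[ 1.0538e+01  2.0000e-03 -5.6400e-01 -0.0000e+00] turn deg -0.0
[10.537  0.     0.036 -0.   ] turn deg -0.0
[-1.365  0.003  0.019 -0.   ] turn deg -0.0
yaw of tool x,y: 108.25 18.25 z [ 0.0024  0.0023 -1.    ]
```

View pics/s6.png

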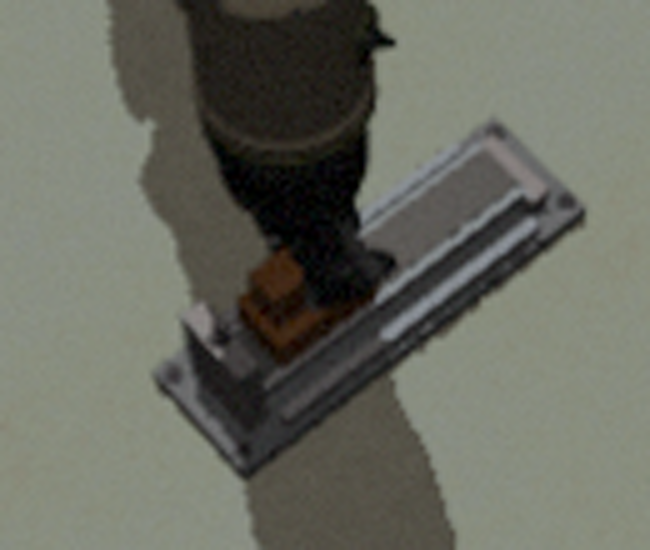

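View pics/t6.png

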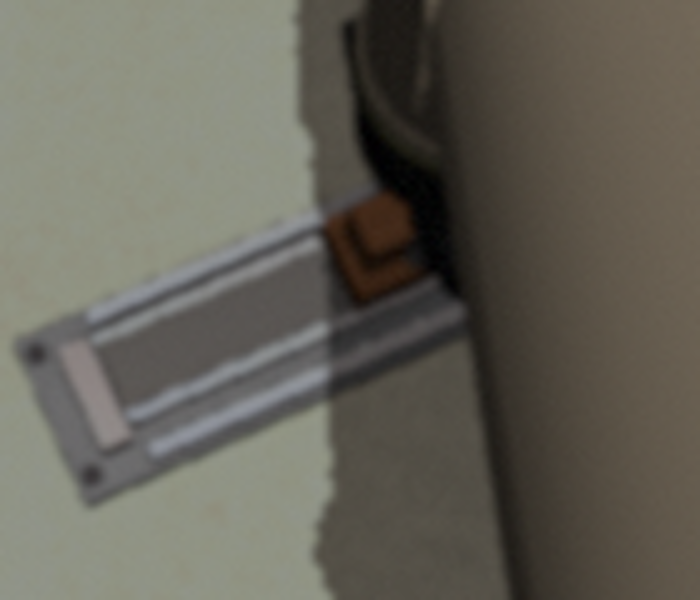

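The block is flat and aligned, with a visible gap of about 16 mm to the stop. I'll finish the stroke slowly.

Request:
arm_command --steps '[-0.3,0,0.02,0,-0.6,0,0.02,0,-0.85,0,0.02,0,-1.05,0,0.02,0,-1.2,0,0.02,0,-1.3,0,0.02,0,-1.3,0,0.02,0,-1.3,0,0.02,0]'

```text
time: 15.65
tool_pos: [562.2, -172.0, 75.7]
tool_rot: [1.841, 2.545, 0.005]
wrist_force: [-1.4, 6.9, 9.4]
gripper_width: 23.0
```

```bash
python3 st.py; python3 - <<'E'
from station import optics
import cv2
cv2.imwrite("pics/s7.png",cv2.resize(optics.read_camera("scene")[200:260,250:320],None,fx=9,fy=9,interpolation=2))
E
```

```text
t 15.65 pos [ 562.2  -172.02   75.7 ] s,across 60.45 -0.03 F [-1.4  6.9  9.4] T [ 1.43  0.48 -0.06] 23.0 q [ 0.52  0.45 -0.36  1.66  0.17  1.06  0.43]
[11.849 -0.    -0.576 -0.   ] turn deg -0.0
[ 1.1848e+01 -2.0000e-03  2.4000e-02 -0.0000e+00] turn deg -0.0
[-0.055  0.003  0.01  -0.   ] turn deg -0.0
yaw of tool x,y: 108.24 18.24 z [ 0.0026  0.0021 -1.    ]
```

View pics/s7.png

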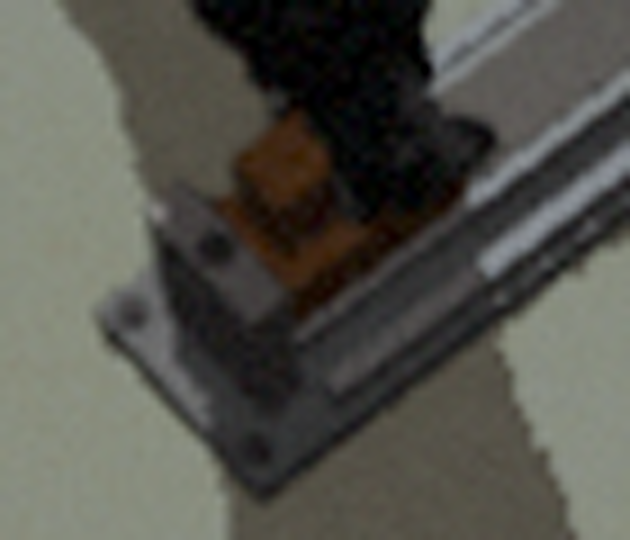

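```bash
python3 - <<'E'
from station import env,job
s=env.state();print(s['time'],s['tool_pos'],s['wrist_force'],s['gripper_width'])
print(job.finish_job())
E
```

```text
15.7 [ 562.18784075 -172.03021913   75.68392787] [-1.11627733  6.74542903 10.01419704] 23.07464295380395
the job is handed in; nothing more can be done
None
```

I picked up the wooden rub block by its rib and laid it flat on the rail beside the nose. I pressed it about 6 mm down and slid it to the stop. I handed the job in at 15.7 s, still gripping and pressing, and it reported no verdict.

- **Press depth:** At hand-in the TCP height put the rail 5.9 mm down. The wrist force of about 10 N plus the block's weight gives about 6.1 mm. The checks along the stroke gave 5.3–6.1 mm, and height and force disagreed by up to 0.8 mm.
- **Stroke:** I sent it as several back-to-back moves. The last camera look before the stop took 0.1 s, during which the arm held its pose while still pressing. The block wandered up to 1.9 mm sideways mid-stroke; I corrected it and it ended within 0.1 mm of the rail's centre line.
- **Gap to the stop:** I estimate 3–4 mm, give or take 3 mm, from the arm's position and my camera measurements. The final picture shows the block's end right beside the stop, but the stop's top edge partly hides the gap.
- **Grip:** The fingers stayed at about 23 mm on the 24 mm rib.
- **Other objects:** I didn't deliberately move anything else, but I took no final picture of the whole bench to confirm it.

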